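# Release the photometer's cuvette slide for cleaning

### The arm

A 6-joint arm with a two-finger parallel gripper is mounted at the origin on the work surface. World frame = base frame: x ahead of the robot, y to its left, z up, the work surface at z = 0. Lengths are in m, angles in rad, forces in N, time in s.
With the tool pointing down it reaches from about 0.15 to 0.775 m from the base axis. Payload 6.1 kg.
Tool frame: the origin (TCP) lies at the very end of the fingers, on their centre line; the grasp point (between the pads) lies bot.grip_point_offset behind it (bot.grip_point_offset is the distance from the TCP to the grasp point, in m); z points along the fingers, y is the direction in which the jaws open and shut (so a half turn about z gives the same grasp; the last joint's range is limited). The gripper opens to 85 mm and grips with 20 to 120 N. Pads are 22 mm wide; open, the fingers measure 114 mm over their backs; the gripper's body (76 mm by 85 mm) begins 54 mm behind the grasp point. The pads swing forward as they close: fully open they stand 13 mm farther back than shut.
Start: joints at [1.305, 0.126, -0.04, 1.405, 0, 1.571], TCP at [0.138, 0.507, 0.231] pointing down, gripper open.
Joint ranges: [-2.72, 2.72], [-0.95, 1.95], [-1.27, 1.35], [-1.78, 2.02], [-1.46, 1.47], [-3.14, 3.14]. Speed limits (rad/s): [2.39, 2.39, 3.01, 3.14, 3.14, 3.14].

### API

Orientations are given as a unit quaternion [x, y, z, w].
In Python, from bench import bot, viewer gives the robot as it stands.
- The arm moves only by the shell command python3 -m inch 'ROWS' [FORCE]. ROWS is JSON, a list of rows, each a list of 7 numbers: the shift along the tool's x, y, z in units of 30 mm (1.0 is 30 mm), then the turn, a rotation vector about the tool's x, y, z in units of 6 degrees (1.0 is 6 degrees), then the opening, from 0 (shut) to 1 (fully open). In form: [[x, y, z, wx, wy, wz, grip], ...]. A call has 1 to 8 rows; each row is the pose to reach, as a shift and turn from the pose commanded when the call began, along the tool's axes at that moment; what a row does not reach only later rows make up. A row lasts 1/12 s, in which the tool goes at most 41.7 mm and 7.16 degrees, less where a joint would pass 70% of its speed; a pose out of reach is approached as far as the arm can. A call with a gripper value outside its range is refused whole. The fingers move at their own pace and stop on an object; FORCE is the grip in N (left out, the last holds). Time passes only in rows, so rows that repeat a pose let the fingers close. It gives the time, the measured TCP pose, the force and the opening at its end, in the units of the state.
- bot.get_state(): the state, without advancing time (a new reading comes with each control period).
- viewer.camera(name): name is "scene" or "top" or "wrist"; returns a dict with "img" (400x640x3 uint8, blue, green, red), "depth" (400x640 float32, m along the optical axis (not along the pixel's ray), 0 where there is no reading), "fx", "fy", "cx", "cy" (pixels), "extrinsics" (4x4, takes a point from camera to world coordinates). Camera axes: x right, y down, z forward; pixel columns grow to the right and rows downward; lengths in m; the calibration is good to about 2 mm. A picture is of the moment at which its call begins.
- bot.close_job(): hands the job in, once; it reports no verdict.
The state is a dict: "time": time; "joint_positions": joint angles; "qvel": joint speeds; "joint_torque": joint torques, N m; "eef_pos": TCP position; "tool_rot": TCP orientation; "wrist_force": force on the tool from outside, world axes, zero at the start; "wrist_torque": the same for the moment, N m; "width": finger opening in m.
Only numpy, scipy, OpenCV 4.12 (cv2) and the standard library are available. Lean on these libraries where they do the work, as an engineer would, in place of code of your own. Each camera call takes 0.05 s, during which the arm holds its last target.

### The job

Get the blood photometer's cuvette slide fully out so that its optics can be cleaned: take the slim release pin from the tool block, reach into the recess in the slide's head, hold the catch at the bottom down with the pin and push the slide out until it stops. Press gently, never hard on the instrument, then stand the pin back upright in its tool block, leaving the slide out and everything else where it is.

Things in the scene. Friction and masses are not known exactly. Their poses are not given: they have to be found in the camera images.
- photometer: White blood photometer, fixed: wedge-shaped housing 190 mm long, 140 wide, 50 to 80 high (rear). Origin: at bench level under the middle of the housing's front edge. +x points to the housing's rear, z up. From the front edge a grey slide bed runs 135 mm along -x, 104 mm wide, 20 high, with two side cheeks up to 38 mm high. The slide comes out along -x.
- slide (a joint): Travel of the cuvette slide out of the housing, m: 0 fully in, 0.055 fully out at its end stop. Moves stiffly (about 5 N). With its catch up it runs only from 0 to about 0.012, where the catch's side lug meets the keeper; with the catch held down it passes. Beyond 0.038 the lug is past, and the catch, once let go, springs up and keeps the slide out.
- keeper (a point): Middle of the top of the steel keeper on the bed's +y cheek, 46 mm above the bench; a block 20 x 20 mm. Fixed; axes as the photometer's.
- recess (a point): Mouth centre of the square recess in the top of the slide's white head (54 mm long, 61 wide, top level, 46 mm above the bench). Recess 13 x 13 mm with a 1.5 mm bevel and upright walls, against which the pin can push the slide; the catch button is down inside. Axes as the photometer's; moves with the slide, 26 mm in front of the housing when fully in.
- catch_way (a point): A point on the slide 19 mm below the recess's mouth: the lowest place the catch's face can be pressed to. The dark button fills the recess and moves with the slide. Its face rests 3 to 13 mm below the mouth, differing from unit to unit: it must be felt. It sinks 6 mm to a hard stop (spring 2 N at first, 5.5 N at the stop); the lug clears the keeper after 4.5 mm, so keep it near its stop.
- pin_grip (a point): Release pin, a tool upright in a hole of the tool block, about 60 g. Point: middle of its round ringed metal handle, 14 mm thick, 60 mm long. Below the handle a steel collar, 26 mm wide, 5 mm thick, resting on the block; below that a steel pin 6 mm thick, 35 mm long, blunt. z along the tool, upward; the tip is 70 mm below this point.
- pin_tip (a point): End of the release pin's tip, on its axis; axes as pin_grip.
- brush_grip (a point): Lens brush, not needed: stands in the other hole of the tool block. Same collar, but a fatter plain wooden handle, 20 mm thick with a rounded top. Point at the handle's middle. Bystander.
- hole_a (a point): Mouth centre of one of the two holes of the tool block (grey, 60 x 130 x 50 mm high, fixed). Each hole is round, 12 mm wide with a 2 mm bevel, 42 mm deep, its mouth level with the block's top, 50 mm above the bench; the holes are 65 mm apart. z up, y along the row of the holes.
- hole_b (a point): Mouth centre of the other hole, as hole_a.
- tube0: Capped blood tube, 86 mm long, 12 mm wide, cap 16 mm, standing in the blue rack (60 x 130 x 55 mm high) on the other side of the bench. Origin at its foot. Bystander.
- tube1: As tube0, in the rack's middle hole. Bystander.
- tube2: As tube0, in the rack's end hole. Bystander.
- cuvette_jar: Jar of cuvettes, 54 mm wide, 75 mm high, beside the photometer's housing. Origin at the middle of its foot. Bystander.
- wipes_box: Cardboard box of wipes, 110 x 90 x 55 mm high, beside the housing. Origin at the middle of its underside. Bystander.
- reagent: Amber reagent bottle, 64 mm wide, 150 mm high, at the back. Origin at the middle of its foot. Bystander.
- tip_box: Box of pipette tips, 87 x 124 x 67 mm high, at the back. Origin at the middle of its underside. Bystander.
Not all that is in view belongs to the job. What is shaped like the part that bears pin_grip but green or turquoise is not meant.

How it is judged:
On the way:
1. the slide is pushed past the keeper with the pin's tip down in its recess, holding the catch (value of joint slide above 0.018 m and z of pin_tip in the frame of recess below -0.006 m and horizontal distance between pin_tip and recess below 0.01 m), for 0.05 s.
At the end, for the whole second after the job is handed in: The slide is out by more than 50 mm of its 55 mm, and the release pin stands upright (within 0.1 rad) in a hole of the tool block, its collar down on the block (tip at least 32 mm below the mouth) (value of joint slide above 0.05 m and ((horizontal distance between pin_tip and hole_a below 0.007 m and z of pin_tip in the frame of hole_a below -0.032 m and angle between pin_grip's own z axis and vertical below 0.1 rad) or (horizontal distance between pin_tip and hole_b below 0.007 m and z of pin_tip in the frame of hole_b below -0.032 m and angle between pin_grip's own z axis and vertical below 0.1 rad))); the robot touches nothing.
It fails at once if the photometer, its slide or catch is pressed with more than 20 N before the slide is out, or more than 40 N at its end stop ((contact force between anything else and photometer above 20 N and value of joint slide below 0.05 m) or contact force between anything else and photometer above 40 N).
It fails at once if a bystander is knocked or carried off (moved more than 25 mm) (distance of any of brush_grip, tube0, tube1, tube2, cuvette_jar, wipes_box, reagent, tip_box from where it was at the start of the episode above 0.025 m).
It also fails if it takes over 51 s, if anything falls off the work surface, if the arm or the gripper's body presses on something with over 40 N, if the wrist force passes 120 N, or if a joint passes its speed limit or range.

## Working session

There is one attempt and no reset: what is moved stays moved. The work goes in short steps, Python scripts to look and compute and a shell command to move; the robot and the scene stay as the last step left them, time stands still between calls to the robot, and variables do not carry over. Pictures are saved under pics/ and viewed, and the job is handed in when it is done.

```bash
ls; mkdir -p pics; python3 - <<'E'
from bench import bot, viewer
import cv2,numpy as np
print(bot.get_state(), bot.grip_point_offset)
for n in ["scene","top","wrist"]:
    c=viewer.camera(n); cv2.imwrite(f"pics/{n}0.png",c["img"]); np.savez(f"/tmp/{n}0.npz",**c)
    print(n,c["fx"],c["cx"],c["cy"],np.round(c["extrinsics"],4).tolist())
E
```

```text
pics
{'time': 0.0, 'joint_positions': array([ 1.30501873e+00,  1.26407176e-01, -4.06288857e-02,  1.40538630e+00,
       -4.79949033e-06,  1.57079616e+00]), 'qvel': array([-0.00045954,  0.00077664, -0.00087841,  0.00108587,  0.00020046,
       -0.00165977]), 'joint_torque': array([ 2.91699562e-04, -4.35918760e+01,  3.52921093e+01,  1.71854405e-02,
        1.13707672e-04,  6.08992856e-08]), 'eef_pos': array([0.13779028, 0.50617156, 0.23050465]), 'tool_rot': array([ 1.32497893e-01,  9.91182954e-01, -8.06168685e-04, -1.05344873e-04]), 'wrist_force': array([ 0.91517989, -0.81279798, -0.17617488]), 'wrist_torque': array([0.0014864 , 0.00892961, 0.03547342]), 'width': 0.08524703219259547} 0.0187
scene 442.2319165490693 322.56003934998034 203.73185324345516 [[-0.7304, 0.5488, -0.4066, 1.0698], [0.6829, 0.5766, -0.4485, 0.5301], [-0.0117, -0.6053, -0.7959, 1.0137], [0.0, 0.0, 0.0, 1.0]]
top 493.48463968165055 321.034744921014 205.49564408872075 [[-0.0188, -0.9967, 0.0787, 0.4862], [-0.9998, 0.0181, -0.0089, 0.0151], [0.0075, -0.0788, -0.9969, 1.546], [0.0, 0.0, 0.0, 1.0]]
wrist 292.33160152396607 319.09788117099816 202.22292109776708 [[0.2629, 0.9157, 0.3039, 0.0604], [0.9648, -0.2492, -0.0838, 0.5283], [-0.001, 0.3152, -0.949, 0.3725], [0.0, 0.0, 0.0, 1.0]]
```

View pics/scene0.png

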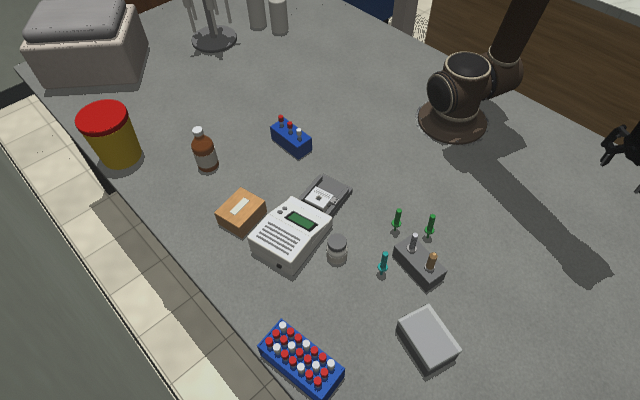

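View pics/top0.png

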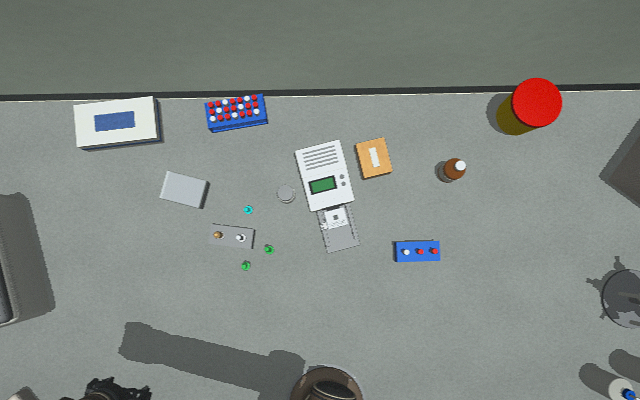

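View pics/wrist0.png

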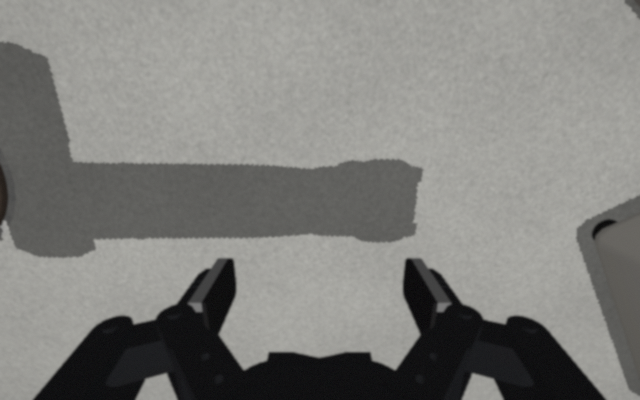

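The pin is the grey one at top (240,238), with the brush at (218,235). The slide head is near (335,215), and the green and turquoise decoys surround the block. Next I'll enlarge and measure.

```bash
cat > h.py <<'E'
import numpy as np,cv2
from scipy.spatial.transform import Rotation as R
def ld(n): return dict(np.load(f"/tmp/{n}.npz"))
def cast(c,u,v,z):
    E=c["extrinsics"]; d=E[:3,:3]@np.array([(u-c["cx"])/c["fx"],(v-c["cy"])/c["fy"],1]); o=E[:3,3]
    return o+d*(z-o[2])/d[2]
def proj(c,p):
    E=c["extrinsics"]; q=E[:3,:3].T@(np.asarray(p)-E[:3,3]); return np.array([c["fx"]*q[0]/q[2]+c["cx"],c["fy"]*q[1]/q[2]+c["cy"]])
E
python3 - <<'E'
from h import *
c=ld("top0"); im=c["img"]
a=cv2.resize(im[195:275,190:370],None,fx=4.4,fy=4.4,interpolation=cv2.INTER_CUBIC); cv2.imwrite("pics/t1.png",a)
s=ld("scene0")["img"]
cv2.imwrite("pics/s1.png",cv2.resize(s[165:295,240:460],None,fx=3.6,fy=3.6,interpolation=cv2.INTER_CUBIC))
E
```

```text
(no output)
```

View pics/t1.png

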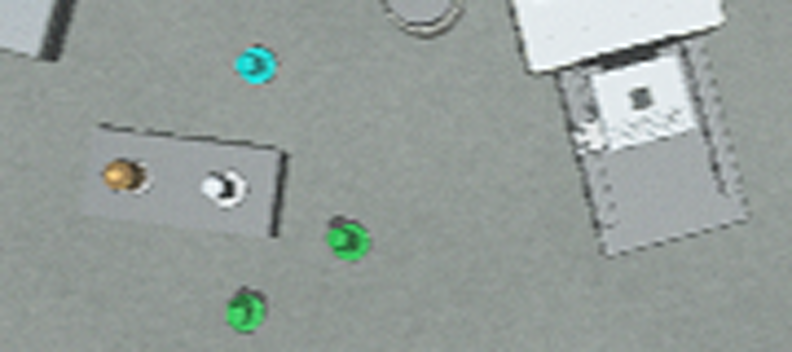

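View pics/s1.png

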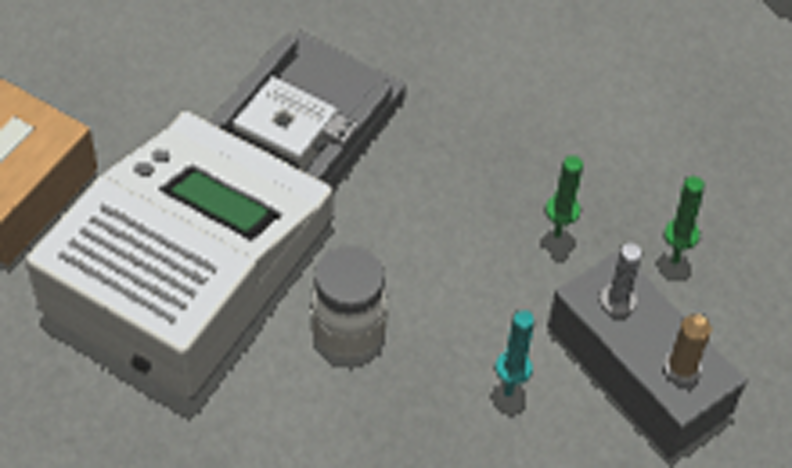

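```bash
python3 - <<'E'
from h import *
c=ld("top0"); s=ld("scene0")
z=lambda x,y:((x+.5)/4.4-.5+190,(y+.5)/4.4-.5+195)
zs=lambda x,y:((x+.5)/3.6-.5+240,(y+.5)/3.6-.5+165)
P=lambda n,x,y,h:print(n,np.round(cast(c,*z(x,y),h)*1000,1))
S=lambda n,x,y,h:print(n,np.round(cast(s,*zs(x,y),h)*1000,1))
P("recess",640,97,.044);S("recess s",283,118,.044)
P("pincollar",226,188,.055);S("pincollar s",620,299,.055)
P("pintop",210,186,.115);S("pintop s",629,250,.115)
P("brushtop",120,174,.115)
S("brushtop s",698,322,.115)
for i in [(560,75),(605,255),(747,217),(700,45)]: P("bed",*i,.03)
for i in [(535,72),(722,22)]: P("housing front top",*i,.05)
for i in [(82,214),(272,237),(285,151),(98,126)]: P("block",*i,.05)
for i in [(594,135),]: P("keeper",*i,.046)
# recess dark centroid
g=cv2.cvtColor(c["img"],cv2.COLOR_BGR2GRAY).astype(float)
w=np.clip(180-g[211:224,329:343],0,None); print(g[213:222,330:341].astype(int))
E
```

```text
recess [569.9 -40.5  44. ]
recess s [568.  -40.8  44. ]
pincollar [512.1 244.6  55. ]
pincollar s [511.9 247.2  55. ]
pintop [512.6 245.9 115. ]
pintop s [512.8 244.2 115. ]
brushtop [521.6 304.9 115. ]
brushtop s [523.6 311.  115. ]
bed [587.1  14.6  30. ]
bed [461.2 -14.4  30. ]
bed [ 485.6 -113.8   30. ]
bed [606.4 -83.8  30. ]
housing front top [588.2  31.9  50. ]
housing front top [620.5 -98.1  50. ]
block [496.3 344.1  50. ]
block [478.1 214.1  50. ]
block [536.9 204.7  50. ]
block [556.4 333.1  50. ]
keeper [544.1  -8.1  46. ]
[[232 231 232 232 233 233 234 232 231 231 232]
 [232 232 232 237 237 238 220 216 230 232 232]
 [231 233 231 199 138  98  85 172 232 233 232]
 [232 232 210 134 114 108 115 162 221 234 233]
 [232 233 234 182 101 109 114 133 200 235 232]
 [232 233 236 209 132 109 111 113 181 229 232]
 [231 231 235 196 115 119 137 198 230 235 232]
 [231 231 232 233 235 238 240 237 218 210 233]
 [232 230 233 234 234 226 204 225 234 221 216]]
```

```bash
cat >> h.py <<'E'
def to(p,yaw):
    """units for shift/turn to TCP p with jaw (tool y) along world yaw, tool down"""
    from bench import bot
    s=bot.get_state(); r=R.from_quat(s["tool_rot"])
    y=np.array([np.cos(yaw),np.sin(yaw),0]); zz=np.array([0,0,-1.]); x=np.cross(y,zz)
    t=R.from_matrix(np.stack([x,y,zz],1))
    d=r.inv().apply(np.asarray(p)-s["eef_pos"])/0.03
    w=(r.inv()*t).as_rotvec(degrees=True)/6
    print("shift",np.round(d,3),"turn",np.round(w,3),"t",s["time"])
E
python3 -c "
from h import *
to([.512,.2455,.2],.239)"
```

```text
shift [-14.318  -5.11    1.029] turn [-1.100e-02  6.000e-03  1.018e+01] t 0.15
```

```bash
python3 -m inch '[[-0.6,-0.2,0,0,0,0.6,0.8],[-1.8,-0.6,0,0,0,1.6,0.6],[-3,-1.1,0.2,0,0,2.6,0.6],[-4.2,-1.5,0.3,0,0,3.6,0.6],[-5.4,-1.9,0.4,0,0,4.6,0.6],[-6.6,-2.4,0.5,0,0,5.6,0.6],[-7.8,-2.8,0.6,0,0,6.6,0.6],[-9,-3.2,0.6,0,0,7.6,0.6]]'; python3 -c "
from h import *
to([.512,.2455,.2],.239)"
```

```text
time: 0.82
eef_pos: [0.3741, 0.3413, 0.2126]
tool_rot: [0.508, 0.861, -0.0, -0.0]
wrist_force: [0.7, 0.6, 0.3]
width: 0.0509
shift [-5.016  2.482  0.418] turn [-0.009  0.003  2.53 ] t 0.8167
```

```bash
python3 -m inch '[[-1,0.5,0.1,0,0,0.5,0.6],[-2,1,0.2,0,0,1,0.6],[-3,1.5,0.3,0,0,1.5,0.6],[-4,2,0.4,0,0,2,0.6],[-4.6,2.3,0.42,0,0,2.3,0.6],[-5,2.48,0.42,0,0,2.53,0.6],[-5,2.48,0.42,0,0,2.53,0.6],[-5,2.48,0.42,0,0,2.53,0.6]]'; python3 -c "
from h import *
to([.512,.2455,.2],.239)
from bench import viewer
c=viewer.camera('wrist'); np.savez('/tmp/w1.npz',**c); cv2.imwrite('pics/w1.png',c['img'])"
```

```text
time: 1.48
eef_pos: [0.5111, 0.2481, 0.2004]
tool_rot: [0.616, 0.788, -0.0, -0.0]
wrist_force: [0.3, 0.7, -0.0]
width: 0.0514
shift [-0.092  0.007  0.013] turn [-0.009 -0.003  0.045] t 1.4833
```

View pics/w1.png

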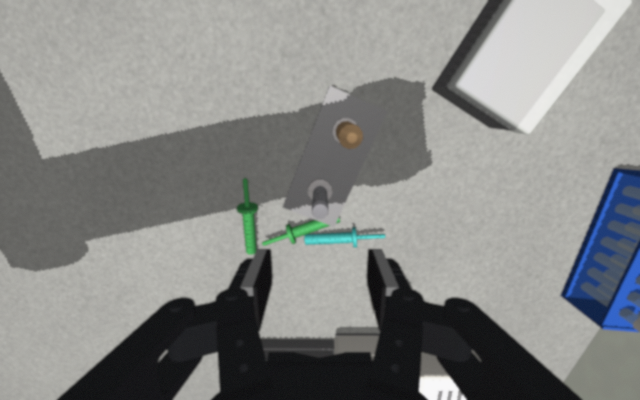

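```bash
python3 -c "
from h import *
from bench import viewer
c=viewer.camera('scene'); np.savez('/tmp/s2.npz',**c);cv2.imwrite('pics/s2.png',cv2.resize(c['img'][165:295,240:460],None,fx=3.6,fy=3.6,interpolation=cv2.INTER_CUBIC))
w=ld('w1')
def P(u,v,z): print(np.round(cast(w,u,v,z)*1000,1))
P(320,188,.055);P(320,213,.115);P(347,133,.115)
print(proj(w,[.512,.2455,.055]),proj(w,[.512,.2455,.115]))
"
```

```text
[512.3 249.9  55. ]
[513.4 245.2 115. ]
[517.6 313.1 115. ]
[318.63204407 191.94495692] [318.43411574 212.32144998]
```

View pics/s2.png

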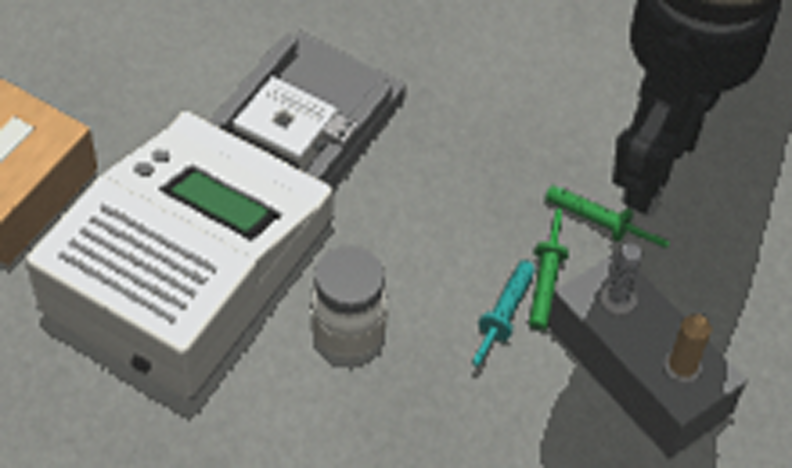

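```bash
python3 -c "
from h import *
to([.5125,.2465,.068],.239)"
```

```text
shift [-0.095  0.048  4.426] turn [-0.004 -0.003  0.062] t 1.5833
```

```bash
python3 -m inch '[[-0.05,0.05,0.6,0,0,0.06,0.6],[-0.09,0.05,1.5,0,0,0.06,0.6],[-0.09,0.05,2.3,0,0,0.06,0.6],[-0.09,0.05,3,0,0,0.06,0.6],[-0.09,0.05,3.6,0,0,0.06,0.6],[-0.09,0.05,4.1,0,0,0.06,0.6],[-0.09,0.05,4.4,0,0,0.06,0.6],[-0.09,0.05,4.42,0,0,0.06,0.6]]'; python3 -c "
from h import *
to([.5125,.2465,.068],.239)
from bench import viewer
c=viewer.camera('wrist'); np.savez('/tmp/w3.npz',**c); cv2.imwrite('pics/w3.png',c['img'])"
```

```text
time: 2.25
eef_pos: [0.5115, 0.2464, 0.0665]
tool_rot: [0.617, 0.787, -0.001, -0.001]
wrist_force: [-0.7, 0.3, 0.1]
width: 0.0512
shift [-0.003  0.033 -0.051] turn [-0.028  0.004  0.007] t 2.25
```

View pics/w3.png

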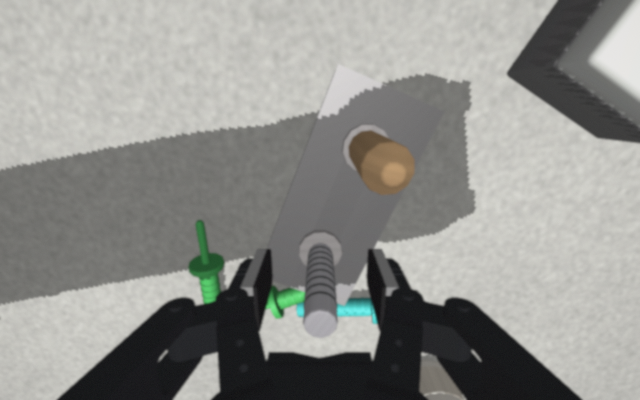

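The ringed handle is centred between the pads: collar at (320,248), handle top at (320,320). I'll close now.

```bash
python3 -m inch '[[0,0,0,0,0,0,0.4],[0,0,0,0,0,0,0.2],[0,0,0,0,0,0,0],[0,0,0,0,0,0,0],[0,0,0,0,0,0,0],[0,0,0,0,0,0,0],[0,0,0,0,0,0,0],[0,0,0,0,0,0,0]]' 90; python3 -c "
from bench import bot
print(bot.get_state())"
```

```text
time: 2.97
eef_pos: [0.5139, 0.2463, 0.069]
tool_rot: [0.618, 0.786, 0.001, 0.0]
wrist_force: [-1.2, 0.1, 5.6]
width: 0.012
{'time': 2.9667, 'joint_positions': array([ 4.46816806e-01,  2.55649068e-01, -2.40762609e-01,  1.07276702e+00,
        2.24530102e-04,  1.77979261e+00]), 'qvel': array([-0.00059323,  0.0020562 , -0.00058437,  0.00057092, -0.00077317,
        0.00080258]), 'joint_torque': array([-3.87941776e-01, -4.69593251e+01,  3.14631093e+01, -3.72279435e-01,
       -1.87680395e-01,  1.93844346e-03]), 'eef_pos': array([0.51389253, 0.24629753, 0.06903292]), 'tool_rot': array([6.18229026e-01, 7.85997586e-01, 7.75225466e-04, 2.56532298e-04]), 'wrist_force': array([-1.18176976,  0.12116506,  5.62003073]), 'wrist_torque': array([0.06131996, 0.20898818, 0.04421324]), 'width': 0.011969900673232737}
```

```bash
python3 -m inch '[[0,0,-0.15,0,0,0,0],[0,0,-0.4,0,0,0,0],[0,0,-0.8,0,0,0,0],[0,0,-1.3,0,0,0,0],[0,0,-1.8,0,0,0,0],[0,0,-2.3,0,0,0,0],[0,0,-2.7,0,0,0,0],[0,0,-3,0,0,0,0]]'; python3 -c "
from h import *
from bench import bot,viewer
to([.5,-.05,.16],.239)
c=viewer.camera('wrist'); np.savez('/tmp/w4.npz',**c); cv2.imwrite('pics/w4.png',c['img'])
c=viewer.camera('scene'); np.savez('/tmp/s4.npz',**c); cv2.imwrite('pics/s4.png',cv2.resize(c['img'][165:295,300:460],None,fx=4,fy=4,interpolation=cv2.INTER_CUBIC))
"
```

```text
time: 3.63
eef_pos: [0.5137, 0.2461, 0.1597]
tool_rot: [0.618, 0.786, 0.0, 0.0]
wrist_force: [-0.4, 0.7, 0.1]
width: 0.0121
shift [-9.483 -2.768 -0.014] turn [ 0.011 -0.001 -0.011] t 3.6333
```

View pics/w4.png

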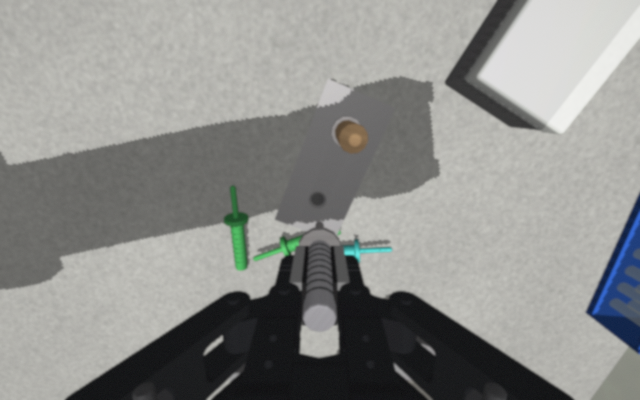

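View pics/s4.png

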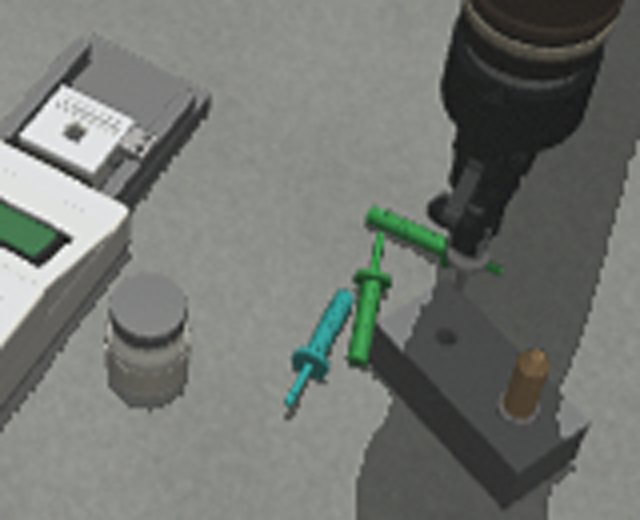

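```bash
python3 -c "
from h import *
w=ld('w4');s=ld('s4')
print(cast(w,318,199.5,.049),cast(s,411.1,249.1,.049))
print('tip expected',proj(w,[.5137,.2461,.1597-.054]),'collar', proj(w,[.5137,.2461,.1597-.054+.035]),'top',proj(w,[.5137,.2461,.1597-.054+.1]))
cv2.imwrite('pics/w4z.png',cv2.resize(w['img'][180:340,240:400],None,fx=3.7,fy=3.7,interpolation=cv2.INTER_CUBIC))
"
```

```text
[0.51358805 0.24629471 0.049     ] [0.51303509 0.24678231 0.049     ]
tip expected [317.88091891 223.75918203] collar [317.70759735 245.83041907] top [317.12403312 320.1430676 ]
```

View pics/w4z.png

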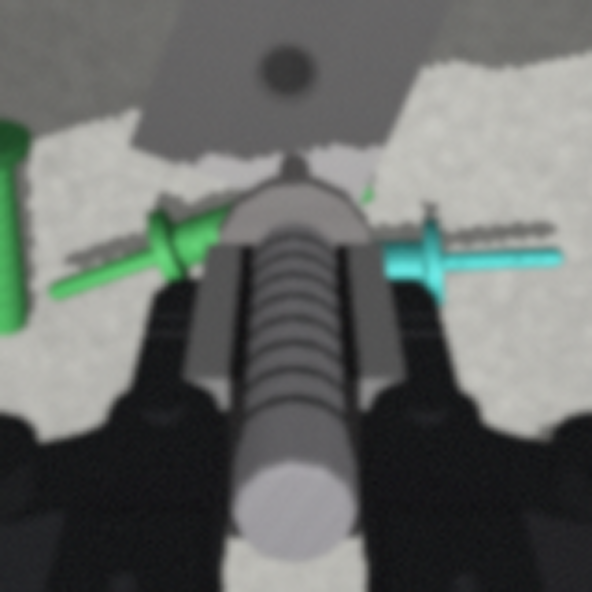

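```bash
python3 -c "
from h import *
to([.569,-.0405,.16],.239)"
```

```text
shift [-9.723e+00 -4.770e-01 -9.000e-03] turn [ 0.026 -0.005 -0.011] t 3.7333
```

```bash
python3 -m inch '[[-0.4,0,0,0,0,0,0],[-1.2,0,0,0,0,0,0],[-2.2,-0.1,0,0,0,0,0],[-3.2,-0.1,0,0,0,0,0],[-4.2,-0.2,0,0,0,0,0],[-5.2,-0.2,0,0,0,0,0],[-6.2,-0.3,0,0,0,0,0],[-7.2,-0.3,0,0,0,0,0]]';python3 -m inch '[[-0.9,-0.05,0,0,0,0,0],[-1.6,-0.1,0,0,0,0,0],[-2.1,-0.13,0,0,0,0,0],[-2.4,-0.15,0,0,0,0,0],[-2.5,-0.17,0,0,0,0,0],[-2.52,-0.17,0,0,0,0,0],[-2.52,-0.17,0,0,0,0,0],[-2.52,-0.17,0,0,0,0,0]]'; python3 -c "
from h import *
from bench import bot,viewer
to([.569,-.0405,.16],.239)
c=viewer.camera('wrist'); np.savez('/tmp/w5.npz',**c); cv2.imwrite('pics/w5.png',c['img'])
cv2.imwrite('pics/w5z.png',cv2.resize(c['img'][140:340,220:420],None,fx=3,fy=3,interpolation=cv2.INTER_CUBIC))
c=viewer.camera('scene'); np.savez('/tmp/s5.npz',**c); cv2.imwrite('pics/s5.png',cv2.resize(c['img'][165:295,240:400],None,fx=4,fy=4,interpolation=cv2.INTER_CUBIC))
"
```

```text
time: 4.4
eef_pos: [0.5546, 0.0317, 0.157]
tool_rot: [0.618, 0.786, -0.001, -0.001]
wrist_force: [0.4, 0.4, -0.4]
width: 0.0118
time: 5.07
eef_pos: [0.5682, -0.0399, 0.1579]
tool_rot: [0.618, 0.786, -0.0, -0.0]
wrist_force: [-0.2, -0.5, -1.3]
width: 0.0116
shift [-0.025  0.021 -0.069] turn [-0.003 -0.003 -0.001] t 5.0667
```

View pics/w5z.png

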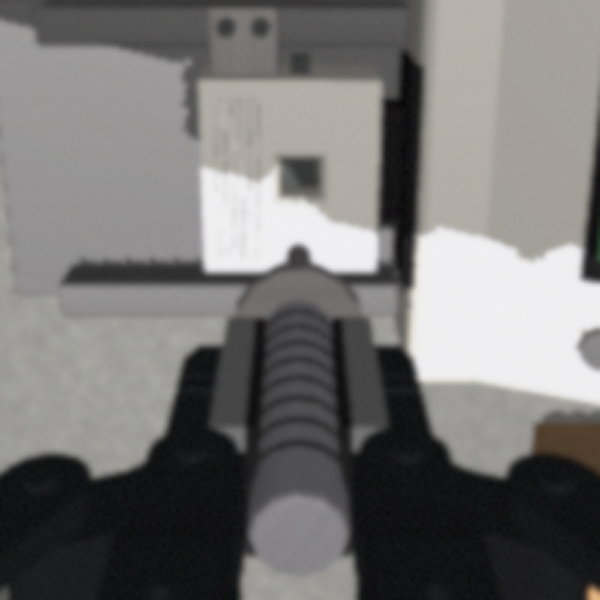

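View pics/s5.png

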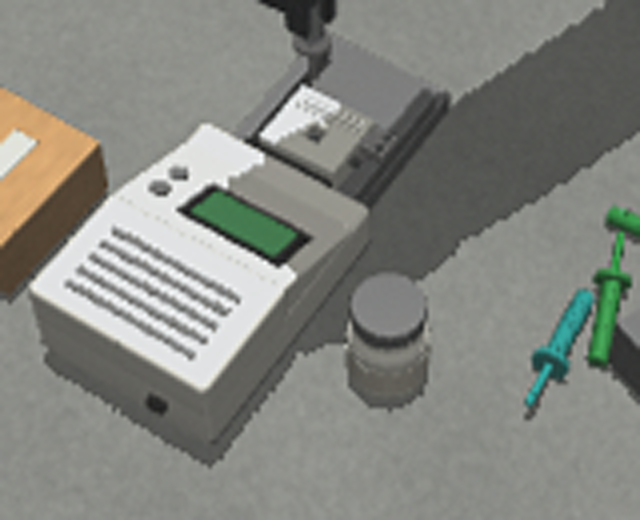

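```bash
python3 -c "
from h import *
w=ld('w5')
print('recess',cast(w,320.0,198.5,.046))
z=lambda x,y:((x+.5)/3-.5+220,(y+.5)/3-.5+140)
for p in [(279,155),(323,155),(323,198),(279,198)]: print(np.round(cast(w,*z(*p),.046)*1000,1))
for p in [(200,80),(383,80),(378,272),(204,272)]: print('head',np.round(cast(w,*z(*p),.046)*1000,1))
for p in [(418,0),(412,385)]: print('housing',np.round(cast(w,*z(*p),.05)*1000,1))
t=[.5682,-.0399,.1579-.054]; print(proj(w,t), proj(w,[t[0],t[1],t[2]+.1]))
"
```

```text
recess [ 0.56957193 -0.03873133  0.046     ]
[561.5 -33.7  46. ]
[574.4 -30.6  46. ]
[577.8 -43.8  46. ]
[564.7 -47.   46. ]
head [533.8 -16.9  46. ]
head [585.9  -4.2  46. ]
head [600.6 -63.7  46. ]
head [547.4 -76.6  46. ]
housing [588.8  20.7  50. ]
housing [621.1 -97.9  50. ]
[317.97072136 223.77202761] [316.92915045 320.0929917 ]
```

```bash
python3 -c "
from h import *
to([.5688,-.0396,.110],.239)"
```

```text
shift [0.003 0.018 1.604] turn [ 0.    -0.001  0.002] t 5.1667
```

```bash
python3 -m inch '[[0,0.02,0.2,0,0,0,0],[0,0.02,0.6,0,0,0,0],[0,0.02,1,0,0,0,0],[0,0.02,1.3,0,0,0,0],[0,0.02,1.5,0,0,0,0],[0,0.02,1.6,0,0,0,0],[0,0.02,1.6,0,0,0,0]]'; python3 -c "
from h import *
from bench import bot,viewer
to([.5688,-.0396,.11],.239)
c=viewer.camera('wrist'); np.savez('/tmp/w6.npz',**c)
cv2.imwrite('pics/w6z.png',cv2.resize(c['img'][170:290,260:380],None,fx=5,fy=5,interpolation=cv2.INTER_CUBIC))
c=viewer.camera('scene'); np.savez('/tmp/s6.npz',**c); cv2.imwrite('pics/s6.png',cv2.resize(c['img'][165:245,270:370],None,fx=7,fy=7,interpolation=cv2.INTER_CUBIC))
"
```

```text
time: 5.75
eef_pos: [0.5686, -0.0403, 0.1093]
tool_rot: [0.618, 0.786, -0.0, -0.001]
wrist_force: [0.1, -0.3, -0.4]
width: 0.0117
shift [ 0.023  0.012 -0.023] turn [-0.011 -0.004 -0.008] t 5.75
```

View pics/w6z.png

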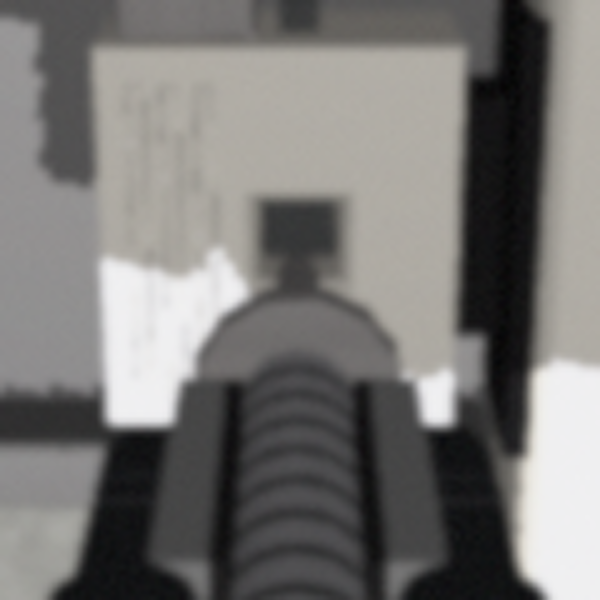

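View pics/s6.png

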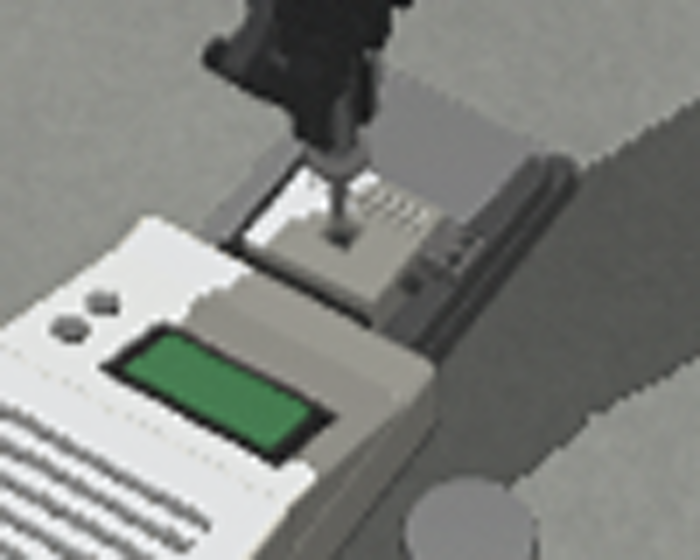

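```bash
python3 -m inch '[[0.01,0.01,0.07,0,0,0,0],[0.01,0.01,0.14,0,0,0,0],[0.01,0.01,0.21,0,0,0,0],[0.01,0.01,0.28,0,0,0,0],[0.01,0.01,0.35,0,0,0,0],[0.01,0.01,0.35,0,0,0,0]]';  python3 -c "
from bench import bot
s=bot.get_state();print(s['eef_pos'],s['wrist_force'],s['wrist_torque'])"
```

```text
time: 6.35
eef_pos: [0.5689, -0.0402, 0.0991]
tool_rot: [0.618, 0.786, -0.0, -0.0]
wrist_force: [-0.2, -0.1, -0.7]
width: 0.0119
[ 0.56893697 -0.04016803  0.09905162] [-0.23247621 -0.1032853  -0.68754125] [-0.02900761  0.04400551  0.02624879]
```

```bash
python3 -m inch '[[0,0,0.05,0,0,0,0],[0,0,0.1,0,0,0,0],[0,0,0.1,0,0,0,0],[0,0,0.1,0,0,0,0]]'; python3 -m inch '[[0,0,0.05,0,0,0,0],[0,0,0.1,0,0,0,0],[0,0,0.1,0,0,0,0],[0,0,0.1,0,0,0,0]]'
```

```text
time: 6.68
eef_pos: [0.5691, -0.0402, 0.0965]
tool_rot: [0.618, 0.786, -0.0, -0.0]
wrist_force: [0.5, 0.0, -0.6]
width: 0.0118
time: 7.02
eef_pos: [0.5691, -0.0402, 0.0934]
tool_rot: [0.618, 0.786, -0.0, -0.0]
wrist_force: [-0.3, 0.2, -0.5]
width: 0.0118
```

```bash
python3 -m inch '[[0,0,0.03,0,0,0,0],[0,0,0.06,0,0,0,0],[0,0,0.06,0,0,0,0],[0,0,0.06,0,0,0,0]]'; python3 -m inch '[[0,0,0.03,0,0,0,0],[0,0,0.06,0,0,0,0],[0,0,0.06,0,0,0,0],[0,0,0.06,0,0,0,0]]'
```

```text
time: 7.35
eef_pos: [0.5692, -0.0402, 0.0917]
tool_rot: [0.618, 0.786, -0.0, -0.0]
wrist_force: [-0.1, 0.3, -0.1]
width: 0.0119
time: 7.68
eef_pos: [0.5693, -0.0402, 0.0902]
tool_rot: [0.618, 0.786, 0.0, 0.0]
wrist_force: [-0.2, 0.0, 2.0]
width: 0.0119
```

```bash
python3 -c "
from bench import bot,viewer
for i in range(4):
  viewer.camera('wrist');s=bot.get_state();print(s['eef_pos'],s['wrist_force'])"
```

```text
[ 0.56930844 -0.04022791  0.09022986] [-0.52535101  0.02895112  1.65602169]
[ 0.56929227 -0.04021806  0.09018619] [-0.34098633  0.29910255  1.52764518]
[ 0.56929069 -0.04021651  0.09017533] [-1.05994358  0.37079047  1.1492891 ]
[ 0.56930203 -0.04021012  0.09014987] [-0.260981   -0.70000993  1.71037989]
```

Contact is at TCP z≈0.0903, about 2 N over the baseline. I'll press further while watching for the hard stop.

```bash
python3 -m inch '[[0,0,0.04,0,0,0,0],[0,0,0.08,0,0,0,0],[0,0,0.12,0,0,0,0],[0,0,0.12,0,0,0,0],[0,0,0.12,0,0,0,0]]'; python3 -m inch '[[0,0,0.02,0,0,0,0],[0,0,0.03,0,0,0,0],[0,0,0.03,0,0,0,0],[0,0,0.03,0,0,0,0]]';  python3 -c "
from bench import bot,viewer
for i in range(4):
  viewer.camera('wrist');s=bot.get_state();print(s['eef_pos'],s['wrist_force'])"
```

```text
time: 8.3
eef_pos: [0.5693, -0.0402, 0.0865]
tool_rot: [0.618, 0.786, 0.0, 0.0]
wrist_force: [-1.0, -0.1, 3.2]
width: 0.0119
time: 8.63
eef_pos: [0.5693, -0.0402, 0.0856]
tool_rot: [0.618, 0.786, 0.0, 0.0]
wrist_force: [-0.4, -0.8, 4.8]
width: 0.0122
[ 0.56927956 -0.04019969  0.08559648] [-0.69612863 -0.92232607  5.12351508]
[ 0.56924596 -0.04020563  0.08556727] [-0.68955678 -0.62531437  4.74317867]
[ 0.56925578 -0.04018182  0.08555858] [-0.72253953 -0.09817547  4.04706552]
[ 0.56927788 -0.04019594  0.08557629] [-0.46535973 -0.92621933  4.87292133]
```

```bash
python3 -m inch '[[0,0,0.02,0,0,0,0],[0,0,0.02,0,0,0,0],[0,0,0.02,0,0,0,0],[0,0,0.02,0,0,0,0]]';  python3 -c "
from bench import bot,viewer
for i in range(4):
  viewer.camera('wrist');s=bot.get_state();print(s['eef_pos'],s['wrist_force'])"
```

```text
time: 9.17
eef_pos: [0.5693, -0.0402, 0.0851]
tool_rot: [0.618, 0.786, 0.0, 0.0]
wrist_force: [-0.9, -0.2, 5.7]
width: 0.0114
[ 0.5692803  -0.04019988  0.08506131] [-1.79516246 -0.25396856  4.68876617]
[ 0.56924232 -0.04020663  0.08503512] [-1.2007157  -0.76037996  4.51681368]
[ 0.56925664 -0.04021506  0.08502376] [-0.97371836 -1.12356183  6.14488969]
[ 0.56925977 -0.04018821  0.08502163] [-1.24822103 -0.17790745  4.73797474]
```

```bash
python3 -m inch '[[0,-0.03,0,0,0,0,0],[0,-0.06,0,0,0,0,0],[0,-0.1,0,0,0,0,0],[0,-0.13,0,0,0,0,0],[0,-0.16,0,0,0,0,0],[0,-0.2,0,0,0,0,0],[0,-0.2,0,0,0,0,0]]'
```

```text
time: 9.95
eef_pos: [0.5639, -0.0415, 0.0852]
tool_rot: [0.618, 0.786, 0.001, 0.0]
wrist_force: [4.0, 0.8, 3.7]
width: 0.0117
```

```bash
python3 -c "
from bench import bot,viewer
for i in range(2):
  viewer.camera('wrist');s=bot.get_state();print(s['eef_pos'],s['wrist_force'],s['wrist_torque'])"
```

```text
[ 0.56386691 -0.04150742  0.08515208] [4.69472765 1.58694962 5.16532601] [ 0.26295214 -1.15286875 -0.04502665]
[ 0.56386567 -0.04154435  0.08517376] [5.59676488 1.36111838 4.38269393] [ 0.30866479 -1.13203792  0.02830879]
```

Pushing at about 5 N now, with the catch still down at about 5 N. I'll carry on.

```bash
python3 -m inch '[[0,-0.04,0,0,0,0,0],[0,-0.08,0.005,0,0,0,0],[0,-0.12,0.01,0,0,0,0],[0,-0.16,0.01,0,0,0,0],[0,-0.2,0.01,0,0,0,0],[0,-0.24,0.01,0,0,0,0],[0,-0.28,0.01,0,0,0,0],[0,-0.3,0.01,0,0,0,0]]'; python3 -c "
from h import *
from bench import bot,viewer
s=bot.get_state();print(s['eef_pos'],s['wrist_force'])
c=viewer.camera('scene'); cv2.imwrite('pics/s7.png',cv2.resize(c['img'][165:245,270:370],None,fx=7,fy=7,interpolation=cv2.INTER_CUBIC))"
```

```text
time: 10.72
eef_pos: [0.555, -0.0437, 0.0851]
tool_rot: [0.618, 0.786, 0.0, 0.0]
wrist_force: [4.5, 1.6, 5.9]
width: 0.0121
[ 0.55500522 -0.04370886  0.08508696] [4.5225033  1.59597471 5.90018955]
```

View pics/s7.png

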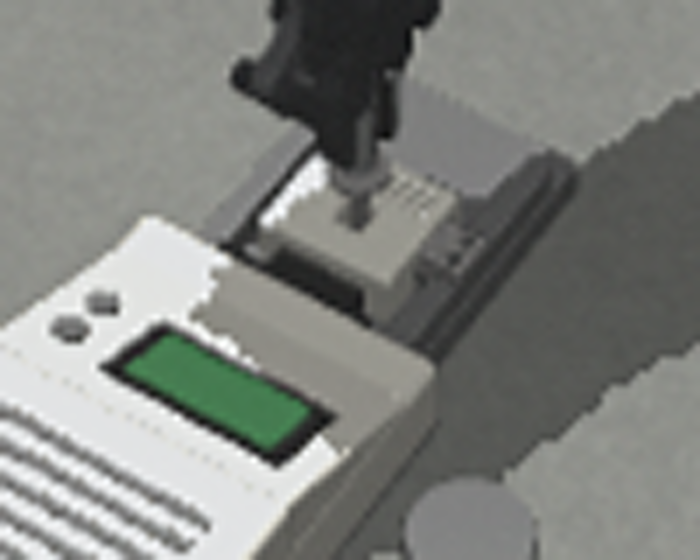

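```bash
python3 -m inch '[[0,-0.03,0,0,0,0,0],[0,-0.06,0,0,0,0,0],[0,-0.1,0,0,0,0,0],[0,-0.13,0,0,0,0,0],[0,-0.16,0,0,0,0,0]]'; python3 -m inch '[[0,-0.03,0,0,0,0,0],[0,-0.06,0,0,0,0,0],[0,-0.1,0,0,0,0,0],[0,-0.13,0,0,0,0,0],[0,-0.16,0,0,0,0,0]]'
```

```text
time: 11.18
eef_pos: [0.5504, -0.0448, 0.0851]
tool_rot: [0.618, 0.786, 0.0, 0.0]
wrist_force: [4.8, 1.3, 5.0]
width: 0.0117
time: 11.6
eef_pos: [0.5457, -0.0459, 0.0851]
tool_rot: [0.618, 0.786, 0.0, 0.0]
wrist_force: [4.6, 1.2, 7.2]
width: 0.0118
```

```bash
python3 -m inch '[[0,-0.05,0,0,0,0,0],[0,-0.1,0,0,0,0,0],[0,-0.15,0,0,0,0,0],[0,-0.2,0,0,0,0,0],[0,-0.25,0,0,0,0,0],[0,-0.3,0,0,0,0,0],[0,-0.35,0,0,0,0,0],[0,-0.4,0,0,0,0,0]]'; python3 -m inch '[[0,-0.05,0,0,0,0,0],[0,-0.1,0,0,0,0,0],[0,-0.15,0,0,0,0,0],[0,-0.2,0,0,0,0,0],[0,-0.25,0,0,0,0,0],[0,-0.3,0,0,0,0,0],[0,-0.34,0,0,0,0,0],[0,-0.36,0,0,0,0,0]]'
```

```text
time: 12.27
eef_pos: [0.5341, -0.0487, 0.0851]
tool_rot: [0.618, 0.786, 0.0, 0.0]
wrist_force: [4.6, 1.8, 5.4]
width: 0.012
time: 12.93
eef_pos: [0.5235, -0.0513, 0.0851]
tool_rot: [0.618, 0.786, 0.0, 0.0]
wrist_force: [4.2, 1.0, 5.1]
width: 0.012
```

```bash
python3 -m inch '[[0,-0.04,0,0,0,0,0],[0,-0.08,0,0,0,0,0],[0,-0.12,0,0,0,0,0],[0,-0.16,0,0,0,0,0],[0,-0.2,0,0,0,0,0],[0,-0.22,0,0,0,0,0],[0,-0.24,0,0,0,0,0],[0,-0.26,0,0,0,0,0]]'; python3 -m inch '[[0,-0.02,0,0,0,0,0],[0,-0.04,0,0,0,0,0],[0,-0.06,0,0,0,0,0],[0,-0.06,0,0,0,0,0]]'
```

```text
time: 13.6
eef_pos: [0.5185, -0.0526, 0.0853]
tool_rot: [0.618, 0.786, 0.003, 0.002]
wrist_force: [13.0, 3.1, -0.3]
width: 0.0119
time: 13.93
eef_pos: [0.5181, -0.0527, 0.0854]
tool_rot: [0.618, 0.786, 0.004, 0.002]
wrist_force: [16.5, 4.8, -1.8]
width: 0.0118
```

The force is rising, so this is probably the end stop. I'll back off a little and check with pictures.

```bash
python3 -m inch '[[0,0.05,0,0,0,0,0],[0,0.1,0,0,0,0,0],[0,0.1,0,0,0,0,0]]'; python3 -c "
from h import *
from bench import bot,viewer
c=viewer.camera('scene'); np.savez('/tmp/s8.npz',**c); cv2.imwrite('pics/s8.png',cv2.resize(c['img'][165:245,270:370],None,fx=7,fy=7,interpolation=cv2.INTER_CUBIC))
c=viewer.camera('wrist'); np.savez('/tmp/w8.npz',**c); cv2.imwrite('pics/w8.png',c['img'])"
```

```text
time: 14.18
eef_pos: [0.5189, -0.0524, 0.0852]
tool_rot: [0.618, 0.786, 0.002, 0.001]
wrist_force: [9.6, 2.4, 2.6]
width: 0.0119
```

View pics/s8.png

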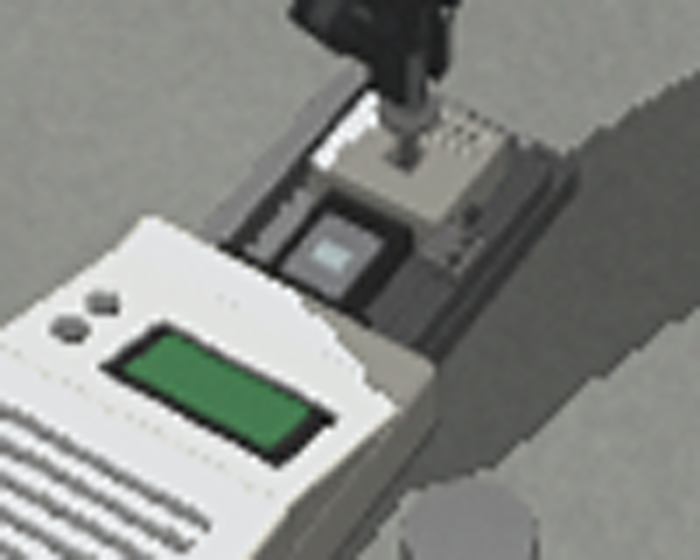

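View pics/w8.png

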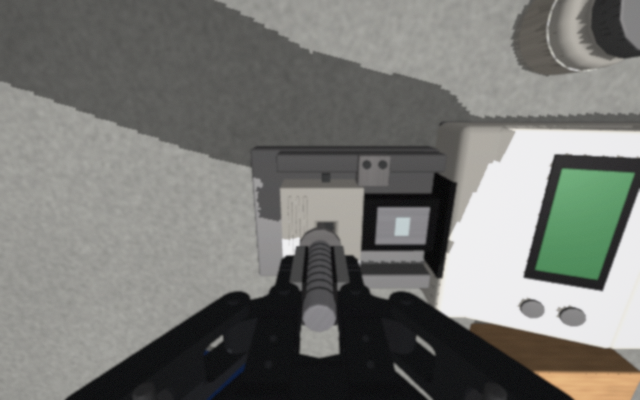

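```bash
python3 -c "
from h import *
x=np.array([np.cos(.239),np.sin(.239)])
w=ld('w8'); w5=ld('w5'); t=ld('top0')
L=lambda c,u,v,z: print(round(1000*(cast(c,u,v,z)[:2]@x),1))
z=lambda a,b:((a+.5)/3-.5+220,(b+.5)/3-.5+140)
print('before: head front, head back, recess, housing');
L(w5,*z(200,80),.046);L(w5,*z(383,80),.046);L(w5,*z(301,177),.046);L(w5,*z(420,30),.05)
print('after');L(w,281,187,.046);L(w,363,187,.046);L(w,439,130,.05);L(w,447,270,.05)
cv2.imwrite('pics/w8z.png',cv2.resize(w['img'][110:310,230:470],None,fx=3.3,fy=3.3,interpolation=cv2.INTER_CUBIC))
"
```

```text
before: head front, head back, recess, housing
514.6
568.2
544.2
577.9
after
468.3
521.0
563.7
581.4
```

View pics/w8z.png

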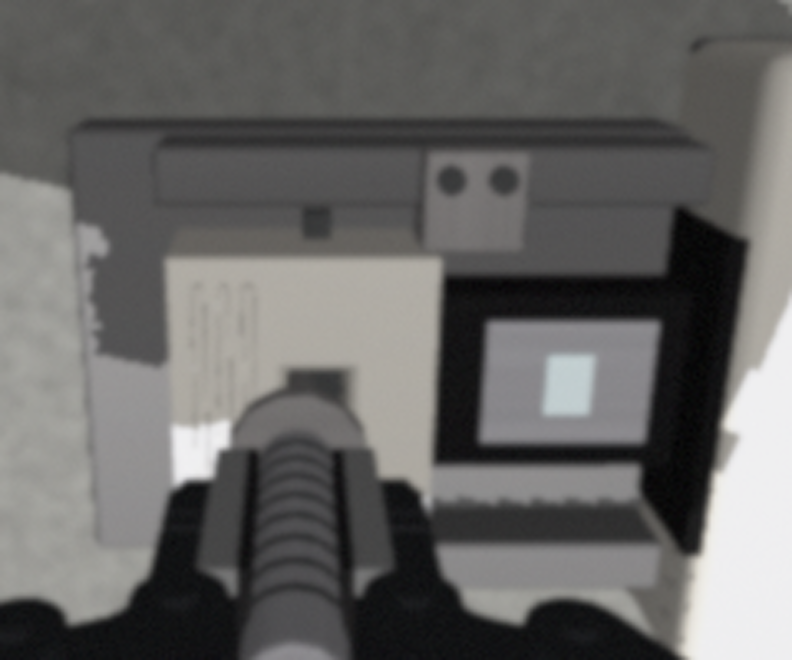

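The head has moved about 47 mm. It started 8 mm out, so recess to housing is now about 81 mm, which puts the slide at its ~55 mm stop. I'll relieve the side force and lift out.

```bash
python3 -m inch '[[0,0.05,0,0,0,0,0],[0,0.1,0,0,0,0,0],[0,0.15,0,0,0,0,0],[0,0.15,0,0,0,0,0]]'
```

```text
time: 14.62
eef_pos: [0.5201, -0.0521, 0.0848]
tool_rot: [0.618, 0.786, -0.001, -0.001]
wrist_force: [-0.6, 0.5, 9.5]
width: 0.0119
```

```bash
python3 -m inch '[[0,0.02,-0.1,0,0,0,0],[0,0.05,-0.25,0,0,0,0],[0,0.05,-0.45,0,0,0,0],[0,0.05,-0.7,0,0,0,0],[0,0.05,-1,0,0,0,0],[0,0.05,-1.5,0,0,0,0],[0,0.05,-2.1,0,0,0,0],[0,0.05,-2.5,0,0,0,0]]';python3 -m inch '[[0,0,-0.1,0,0,0,0],[0,0,-0.1,0,0,0,0],[0,0,-0.1,0,0,0,0]]'; python3 -c "
from h import *
from bench import bot,viewer
c=viewer.camera('scene'); np.savez('/tmp/s9.npz',**c); cv2.imwrite('pics/s9.png',cv2.resize(c['img'][145:245,270:370],None,fx=6,fy=6,interpolation=cv2.INTER_CUBIC))
c=viewer.camera('wrist'); np.savez('/tmp/w9.npz',**c); cv2.imwrite('pics/w9z.png',cv2.resize(c['img'][140:340,220:460],None,fx=3,fy=3,interpolation=cv2.INTER_CUBIC))
s=bot.get_state(); e=s['eef_pos']
for d in (-.054,.046): print(proj(c,e+[0,0,d]))
"
```

```text
time: 15.28
eef_pos: [0.5226, -0.0515, 0.1615]
tool_rot: [0.618, 0.786, 0.0, 0.0]
wrist_force: [0.4, -0.9, -0.4]
width: 0.0118
time: 15.53
eef_pos: [0.5224, -0.0515, 0.1623]
tool_rot: [0.618, 0.786, -0.0, -0.0]
wrist_force: [-0.0, -1.2, -1.0]
width: 0.012
[317.89454541 223.69138036]
[316.55118093 319.81913856]
```

View pics/s9.png

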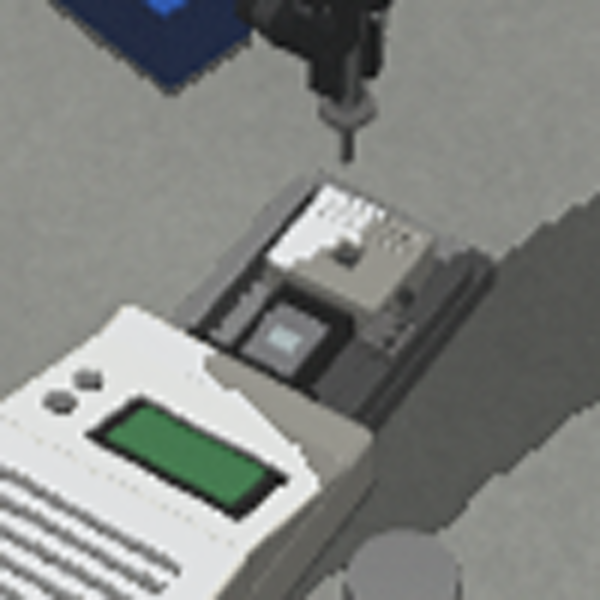

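View pics/w9z.png

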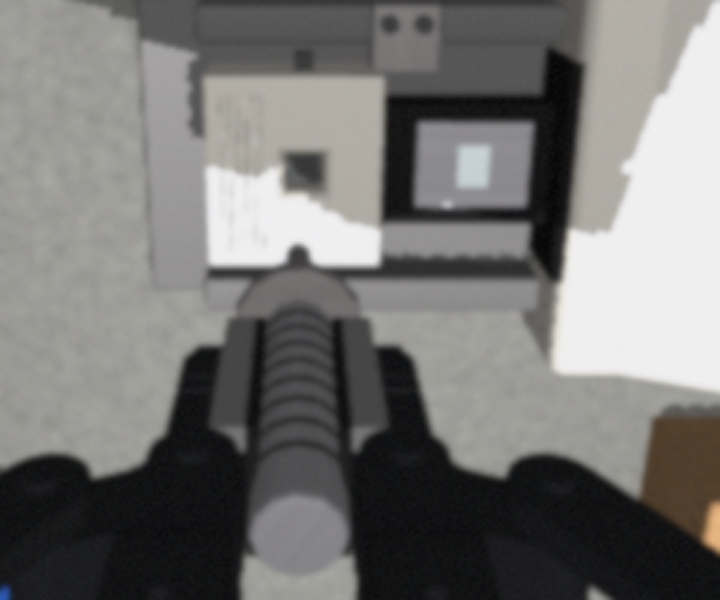

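```bash
python3 -c "
from h import *
x=np.array([np.cos(.239),np.sin(.239)])
w=ld('w9');z=lambda a,b:((a+.5)/3-.5+220,(b+.5)/3-.5+140)
L=lambda c,u,v,h: print(round(1000*(cast(c,u,v,h)[:2]@x),1))
L(w,*z(304,171),.046);L(w,*z(585,30),.05)
to([.5138,.2463,.16],.239)
"
```

```text
497.5
578.3
shift [9.709 2.074 0.056] turn [-0.015 -0.005 -0.01 ] t 15.6333
```

The recess is 80.8 mm in front of the housing, so the slide is about 54.8 mm out. Heading back to the hole.

```bash
python3 -m inch '[[0.4,0.1,0,0,0,0,0],[1.2,0.3,0,0,0,0,0],[2.2,0.5,0,0,0,0,0],[3.2,0.7,0,0,0,0,0],[4.2,0.9,0,0,0,0,0],[5.2,1.1,0,0,0,0,0],[6.2,1.3,0,0,0,0,0],[7.2,1.5,0,0,0,0,0]]' && python3 -m inch '[[0.9,0.2,0,0,0,0,0],[1.6,0.35,0,0,0,0,0],[2.1,0.48,0.02,0,0,0,0],[2.4,0.55,0.03,0,0,0,0],[2.5,0.57,0.05,0,0,0,0],[2.51,0.57,0.05,0,0,0,0],[2.51,0.57,0.05,0,0,0,0]]'; python3 -c "
from h import *
from bench import bot,viewer
to([.5138,.2463,.11],.239)
c=viewer.camera('wrist'); np.savez('/tmp/w10.npz',**c); cv2.imwrite('pics/w10z.png',cv2.resize(c['img'][180:340,240:400],None,fx=3.7,fy=3.7,interpolation=cv2.INTER_CUBIC))
"
```

```text
time: 16.3
eef_pos: [0.5145, 0.171, 0.1619]
tool_rot: [0.618, 0.786, -0.0, -0.0]
wrist_force: [1.0, 0.5, -1.3]
width: 0.0118
time: 16.88
eef_pos: [0.514, 0.2457, 0.1608]
tool_rot: [0.618, 0.786, -0.0, -0.0]
wrist_force: [-0.3, -0.0, -0.9]
width: 0.0119
shift [ 2.100e-02 -1.000e-03  1.693e+00] turn [-0.007  0.004 -0.013] t 16.8833
```

View pics/w10z.png

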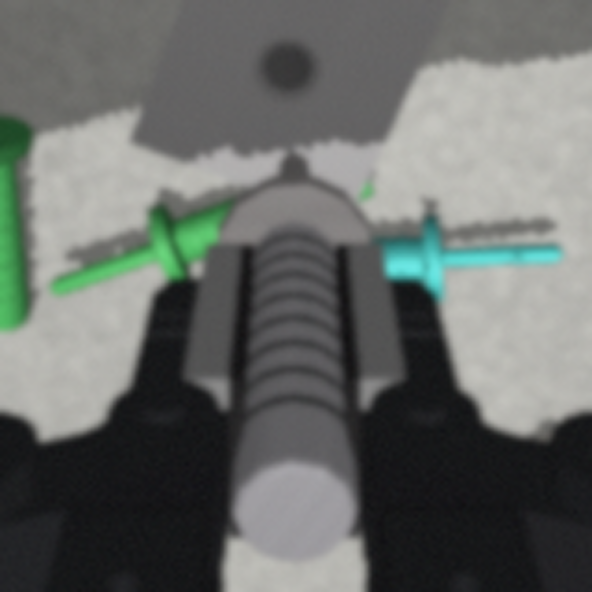

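```bash
python3 -c "
from h import *
to([.5132,.2464,.105],.239)"; python3 -m inch '[[0.02,-0.02,0.3,0,0,0,0],[0.02,-0.02,0.8,0,0,0,0],[0.02,-0.02,1.3,0,0,0,0],[0.02,-0.02,1.6,0,0,0,0],[0.02,-0.02,1.8,0,0,0,0],[0.02,-0.02,1.85,0,0,0,0],[0.02,-0.02,1.85,0,0,0,0]]'; python3 -c "
from h import *
from bench import bot,viewer
to([.5132,.2464,.07],.239)
c=viewer.camera('wrist'); np.savez('/tmp/w11.npz',**c); cv2.imwrite('pics/w11z.png',cv2.resize(c['img'][160:320,240:400],None,fx=3.7,fy=3.7,interpolation=cv2.INTER_CUBIC))
"
```

```text
shift [ 0.038 -0.022  1.865] turn [-0.005  0.003 -0.018] t 16.9333
time: 17.52
eef_pos: [0.5134, 0.2463, 0.1053]
tool_rot: [0.618, 0.786, -0.0, -0.0]
wrist_force: [-0.5, 0.5, -0.4]
width: 0.0122
shift [ 0.004 -0.006  1.178] turn [-0.006  0.002 -0.014] t 17.5167
```

View pics/w11z.png

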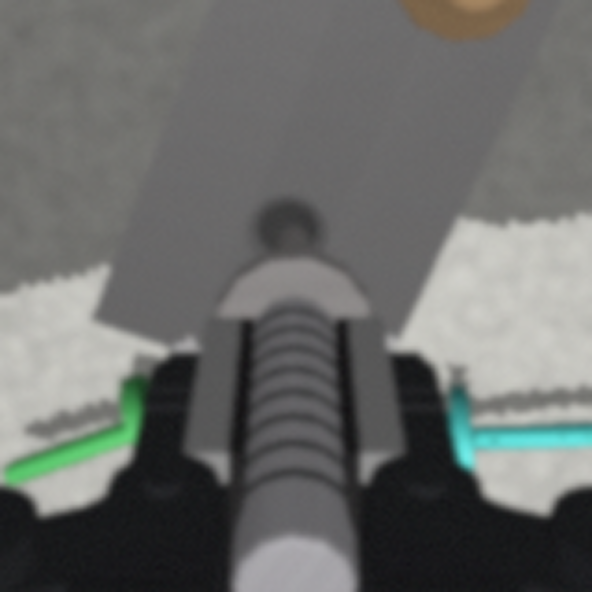

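```bash
python3 -m inch '[[0,-0.02,0.08,0,0,0,0],[0,-0.02,0.16,0,0,0,0],[0,-0.02,0.24,0,0,0,0],[0,-0.02,0.32,0,0,0,0],[0,-0.02,0.4,0,0,0,0],[0,-0.02,0.4,0,0,0,0]]'; python3 -m inch '[[0,0,0.1,0,0,0,0],[0,0,0.2,0,0,0,0],[0,0,0.3,0,0,0,0],[0,0,0.4,0,0,0,0],[0,0,0.5,0,0,0,0],[0,0,0.55,0,0,0,0]]'
```

```text
time: 18.07
eef_pos: [0.5127, 0.2464, 0.093]
tool_rot: [0.618, 0.786, -0.0, -0.0]
wrist_force: [0.1, 0.6, -0.7]
width: 0.0119
time: 18.57
eef_pos: [0.5127, 0.2464, 0.0765]
tool_rot: [0.618, 0.786, -0.0, -0.0]
wrist_force: [0.2, 0.1, -0.7]
width: 0.0123
```

Inside the hole with no side force. About 7 mm remains until the collar seats.

```bash
python3 -m inch '[[0,0,0.07,0,0,0,0],[0,0,0.14,0,0,0,0],[0,0,0.2,0,0,0,0],[0,0,0.24,0,0,0,0],[0,0,0.24,0,0,0,0]]'; python3 -m inch '[[0,0,0.03,0,0,0,0],[0,0,0.03,0,0,0,0],[0,0,0.03,0,0,0,0]]'
```

```text
time: 18.98
eef_pos: [0.5128, 0.2465, 0.0696]
tool_rot: [0.618, 0.786, -0.0, -0.0]
wrist_force: [0.9, -0.5, -0.8]
width: 0.012
time: 19.23
eef_pos: [0.513, 0.2466, 0.0691]
tool_rot: [0.618, 0.786, 0.0, 0.0]
wrist_force: [0.5, -0.8, -1.4]
width: 0.0118
```

```bash
python3 -m inch '[[0,0,0.03,0,0,0,0],[0,0,0.03,0,0,0,0],[0,0,0.03,0,0,0,0]]'; python3 -m inch '[[0,0,0.03,0,0,0,0],[0,0,0.03,0,0,0,0],[0,0,0.03,0,0,0,0]]'
```

```text
time: 19.48
eef_pos: [0.513, 0.2466, 0.069]
tool_rot: [0.618, 0.786, 0.0, 0.0]
wrist_force: [-1.7, -1.4, 5.4]
width: 0.0121
time: 19.73
eef_pos: [0.5131, 0.2466, 0.069]
tool_rot: [0.618, 0.786, 0.001, 0.0]
wrist_force: [-5.6, -2.4, 11.6]
width: 0.012
```

```bash
python3 -m inch '[[0,0,-0.04,0,0,0,0],[0,0,-0.04,0,0,0,0.05],[0,0,-0.04,0,0,0,0.2],[0,0,-0.04,0,0,0,0.35],[0,0,-0.04,0,0,0,0.5],[0,0,-0.04,0,0,0,0.6],[0,0,-0.04,0,0,0,0.6],[0,0,-0.04,0,0,0,0.6]]' 20; python3 -m inch '[[0,0,-0.3,0,0,0,0.6],[0,0,-0.8,0,0,0,0.6],[0,0,-1.4,0,0,0,0.6],[0,0,-2.1,0,0,0,0.6],[0,0,-2.9,0,0,0,0.6],[0,0,-3.6,0,0,0,0.6],[0,0,-4.1,0,0,0,0.6],[0,0,-4.3,0,0,0,0.6]]'; python3 -m inch '[[1,0,-0.2,0,0,0,0.6],[2,0,-0.2,0,0,0,0.6],[3,0,-0.2,0,0,0,0.6],[3.5,0,-0.2,0,0,0,0.6],[3.5,0,-0.2,0,0,0,0.6]]'; python3 -c "
from h import *
from bench import bot,viewer
c=viewer.camera('scene'); np.savez('/tmp/s12.npz',**c); cv2.imwrite('pics/s12.png',cv2.resize(c['img'][165:295,240:460],None,fx=3.6,fy=3.6,interpolation=cv2.INTER_CUBIC))
c=viewer.camera('top'); np.savez('/tmp/t12.npz',**c); cv2.imwrite('pics/t12.png',cv2.resize(c['img'][195:275,190:370],None,fx=4.4,fy=4.4,interpolation=cv2.INTER_CUBIC))
"
```

```text
time: 20.4
eef_pos: [0.5129, 0.2465, 0.0682]
tool_rot: [0.618, 0.786, -0.0, -0.0]
wrist_force: [-0.2, 0.0, -0.8]
width: 0.0512
time: 21.07
eef_pos: [0.5139, 0.247, 0.2009]
tool_rot: [0.618, 0.786, 0.002, 0.001]
wrist_force: [0.4, -0.3, 0.8]
width: 0.0512
time: 21.48
eef_pos: [0.4872, 0.351, 0.2026]
tool_rot: [0.617, 0.787, -0.0, -0.0]
wrist_force: [0.2, -0.6, 0.4]
width: 0.0512
```

View pics/s12.png

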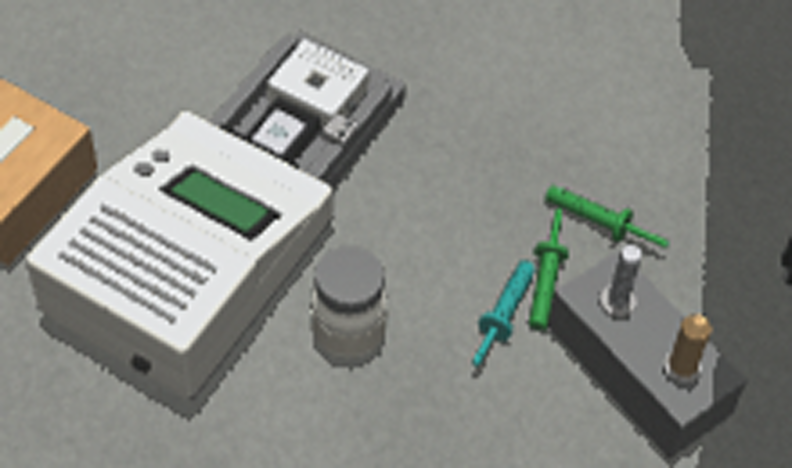

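View pics/t12.png

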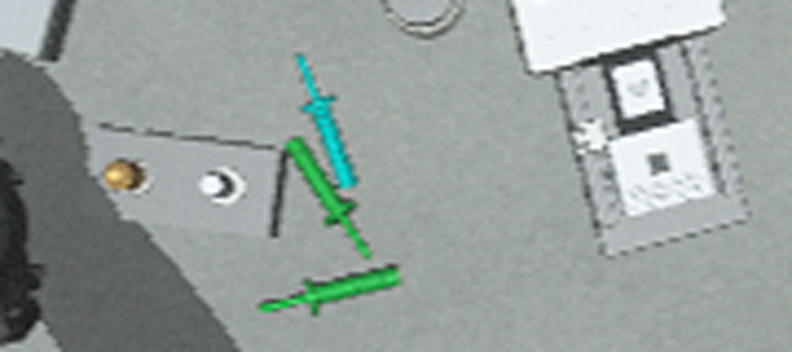

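```bash
python3 -c "
from bench import bot
print(bot.get_state()['qvel'].round(3)); print(bot.close_job())"
```

```text
[-0.025 -0.012 -0.008  0.002 -0.001 -0.   ]
the job is handed in; nothing more can be done
None
```

The cuvette slide is out, the release pin is back upright in its hole, and I handed the job in at about 21.6 s of the 51 s allowed. No verdict was reported.

- **Catch:** I felt its face about 10 mm below the recess mouth and held it about 5.5 mm down with roughly 5 N. The pin pushed the slide with about 5 N.
- **End stop:** The push rose to about 17 N at the stop, and the readings I took never went above that. As I eased off the side push, the downward force was briefly about 10 N.
- **Slide:** In the wrist picture the recess was 80.8 mm in front of the housing, which puts the slide about 54.8 mm out. The head moved about 47 mm. The start, about 8 mm out, is an image estimate good to a few mm. The last top picture agrees.
- **Pin:** The collar met the block at the same height as before I lifted it. The last two pictures show the pin standing upright as at the start, and the gripper was clear of everything.
- **Bystanders:** The brush and jar look unmoved in the last close-up pictures. I did not re-check the tubes, reagent bottle, wipes box or tip box, though the arm did not go near them.
- **Decoys:** The green and turquoise look-alike pins had fallen over by my first look after moving. The arm had not been near them and the wrist showed no contact, so I take it they fell by themselves and left them.

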